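# Fetch the torpedo level out of the pipe boxing

## Robot

A 7-joint arm with a two-finger parallel gripper is mounted at the origin on the work surface. World frame = base frame: x ahead of the robot, y to its left, z up, the work surface at z = 0. Lengths are in m, angles in rad, forces in N, time in s.
With the tool pointing down it reaches from about 0.35 to 0.9 m from the base axis. Payload 8.1 kg.
Tool frame: the origin (TCP) lies midway between the tips of the shut fingers; the grasp point (between the pads) lies arm.grasp_offset behind it (arm.grasp_offset is the distance from the TCP to the grasp point, in m); z points along the fingers, y is the line along which they close (so a half turn about z gives the same grasp; the last joint's range is limited). The gripper opens to 92 mm and grips with 3 to 60 N. Pads are 19 mm wide; open, the fingers measure 130 mm over their backs; the gripper's body (75 mm by 190 mm) begins 47 mm behind the grasp point.
Start: joints at [1.045, 0.434, 0.025, 1.573, -0.012, 1.134, -0.075], TCP at [0.256, -0.57, 0.204] pointing down, gripper open.
Joint ranges: [-2.62, 2.62], [-0.44, 2.09], [-1.27, 1.32], [0.08, 2.57], [-1.32, 4.46], [0.12, 2], [-2.74, 2.74]. Speed limits (rad/s): [2.22, 2.22, 3.01, 3.01, 3.14, 3.14, 3.14].

## Interface

Orientations are given as a rotation vector (axis times angle).
In Python, from cell import observe, imaging, arm gives the robot as it stands.
- The arm moves only by the tool apply_moves, never from a script. Its argument "commands" is a list of rows, each a list of 5 numbers: the opening in per cent of the stroke, from 0 (shut) to 100 (fully open), then the shift along the world's x, y, z in units of 0.06 m (1.0 is 0.06 m), then the turn about the world's z in units of 0.5 rad (1.0 is 0.5 rad). A call has 1 to 12 rows; each row shifts and turns the commanded pose from where the row before left it; what a row does not reach is not made up. A row lasts 1/8 s, in which the tool goes at most 62.5 mm and 10.7 degrees, less where a joint would pass 70% of its speed; a pose out of reach is approached as far as the arm can. A call with a number of a shift or a turn outside -1 to 1 is refused whole. A call with a gripper value outside its range is refused whole. The fingers move at their own pace and stop on an object; "newtons" is the grip in N (left out, the last holds). Time passes only in rows, so rows that do not move let the fingers close. It gives the time, the measured TCP pose, the force, the opening and the grip force at its end, in the units of the state.
- observe(): the state, without advancing time (a new reading comes with each control period).
- imaging.get_image(name): name is "scene" or "top" or "wrist"; returns (picture, depth): 480x640x3 uint8, red, green, blue; 480x640 float32, m along the optical axis (not along the pixel's ray), 0 where there is no reading.
- imaging.camera_params(name): a dict with "camera_matrix" (3x3 intrinsics, pixels), "origin" and "rotation" of the camera in the world; the wrist camera has in their place "tool_from_camera" (4x4, takes a point from camera to tool coordinates, whose origin is the TCP and whose axes are the flange's). Camera axes: x right, y up, looking along -z (the intrinsics and any distortion apply to the point x, -y, -z); pixel columns grow to the right and rows downward; lengths in m; the calibration is good to about 2 mm. A picture is of the moment at which its call begins: read the wrist's pose just before it. camera_params takes no time and is no camera call.
- arm.sign_off(): hands the job in; it is judged then, once.
The state is a dict: "clock": time; "joints": joint angles; "dq": joint speeds; "joint_efforts": joint torques, N m; "position": TCP position; "ee_rot": TCP orientation; "force": force on the tool from outside, world axes, zero at the start; "ft_torque": the same for the moment, N m; "width": opening from 0.0 (shut) to 1.0 (fully open); "gripper_force": force on a finger pad.
Only numpy, scipy, OpenCV 4.12 (cv2) and the standard library are available. Lean on these libraries where they do the work, as an engineer would, in place of code of your own. Each camera call takes 0.05 s, during which the arm holds its last target. There are 200 camera calls.

## Task

The torpedo level has been left inside the white pipe boxing: slide the clear inspection hatch fully open to its end stop by its black grip, then bring the level out through the opening, one end first on the slant because it is longer than the opening, without forcing it against the boxing. Finish still holding it in the gripper, still and a good hand's breadth (100 mm or more) clear above the open hatch, for me to take; leave the hatch fully open and do not disturb the jar, the parts case or the pipe clamp.

Things in the scene. Friction and masses are not known exactly. Their poses are not given: they have to be found in the camera images.
- boxing: Fixed white pipe boxing on the counter. Origin at counter level. 230 mm across (x), y from -270 to +300 mm, flat top 80 mm high, top 6 mm and walls 9 mm thick, hollow, no floor (the counter). Inside, 2 copper pipes along y at x = 78 mm fill x above 67 mm; outside each end they run on 60 mm and down into the counter. Hatch rails, 8 mm wide, 90 mm high, on top at x = -89 and 69, y -90 to 275.
- opening (a point): Centre of the rectangular opening in the boxing's top, 80 mm above the counter: 160 mm along the boxing's y (-80 to +80), 140 mm along its x (-80 to +60 in the boxing's frame; this point is at x = -10). The hollow goes on under the top on both y sides (to y = -261 and +291 mm); the top's underside is at 74 mm.
- hatch (a joint): Travel of the clear plastic hatch along the boxing's +y, in m: 0 = shut, 0.17 = end stop, opening quite free (panel then at y = 84 to 256 mm). Starts at 0 to 0.03. Friction about 2 N, no spring: stays where left. Panel 4 mm thick, 148 (x) by 172 mm (y), its top 85 mm above the counter, between the rails.
- hatch_grip (a point): Middle of the black pull grip on the hatch, 99 mm above the counter: a block 16 mm thick along the boxing's y, 60 mm along its x, 28 mm high (85 to 113 mm above the counter). In the boxing's frame at x = -10 mm, y = 68 mm + hatch travel.
- level: Yellow torpedo level, black ends, green vials: 230 mm long (its y), 22 mm thick (its x), 40 mm high (z), 0.18 to 0.35 kg, loose. Origin at the middle of its underside. Starts upright on its sole on the counter inside the boxing, within 0.1 rad of the boxing's y, its middle within 50 mm (along y) and 10 mm (along x) of under the opening's centre, so one or both ends are under the top.
- level_end_a (a point): Centre of the level's end face at its -y end, 20 mm above its sole.
- level_end_b (a point): Centre of the level's end face at its +y end, 20 mm above its sole.
- clamp: Steel pipe clamp with two ears, 90 by 50 mm, 20 mm high, lying loose on the boxing's top towards its -y end. Origin at its underside. Bystander.
- jar: Glass jar of grommets with steel screw lid, 72 mm across, 87 mm high, on the counter beyond the boxing. Origin at the centre of its base. Bystander.
- parts_case: Black plastic parts case 90 by 130 by 40 mm with press-button latch, on the counter beyond the boxing. Origin at the centre of its underside. Bystander.

How it is judged:
On the way, in this order (a step that is already met when the one before it is completed fails the run):
1. the hatch is slid open to its end stop (value of joint hatch above 0.166 m), for 0.2 s.
2. one end of the level is up through the opening while the other is still below the boxing's top (((height (world z) of level_end_a above 0.085 m and height (world z) of level_end_b below 0.074 m) or (height (world z) of level_end_b above 0.085 m and height (world z) of level_end_a below 0.074 m))), for 0.1 s.
At the end, for the whole second after the job is handed in: Hatch within 4 mm of its end stop; the fingers hold the level at rest (below 30 mm/s), free of the boxing, the centres of both ends at least 165 mm above the counter (85 mm over the boxing's top), its middle within 150 mm, seen from above, of the opening's centre (value of joint hatch above 0.166 m and height (world z) of each of level_end_a, level_end_b above 0.165 m and horizontal distance between level and opening below 0.15 m and contact force between level and the fingers above 1 N and contact force between level and boxing below 0.1 N and linear speed of level below 0.03 m/s); the arm keeps its last pose, push and grip.
It fails at once if the level is forced against the boxing or hatch (over 30 N) (contact force between level and boxing above 30 N).
It fails at once if a bystander is disturbed (moved over 20 mm) (distance of any of clamp, jar, parts_case from where it was at the start of the episode above 0.02 m).
It also fails if it takes over 50 s, if anything falls off the work surface, if the arm or the gripper's body presses on something with over 40 N, if the wrist force passes 120 N, or if a joint passes its speed limit or range.

## Working session

There is one attempt and no reset: what is moved stays moved. The work goes in short steps, Python scripts to look and compute and a tool call to move; the robot and the scene stay as the last step left them, time stands still between calls to the robot, and variables do not carry over. Pictures are saved under pics/ and viewed, at most 11 in all, crops included, and the job is handed in when it is done.

Besides the shell and the picture viewer there is one more tool, called after "Call:" by a JSON object that holds its "name" and its "arguments". apply_moves: Moves the arm, as the interface text tells. Its arguments: {"type":"object","properties":{"commands":{"type":"array"},"newtons":{"type":"number"}},"required":["commands"]}

```bash
ls; mkdir -p pics; cat > h.py <<'E'
import numpy as np, cv2
from cell import observe, imaging, arm
from scipy.spatial.transform import Rotation as R
def shot(n):
    s=observe(); im,d=imaging.get_image(n); p=imaging.camera_params(n)
    K=np.array(p["camera_matrix"])
    if "origin" in p: o=np.array(p["origin"]);r=np.array(p["rotation"])
    else:
        T=np.array(p["tool_from_camera"]); r0=R.from_rotvec(s["ee_rot"]).as_matrix()
        o=np.array(s["position"])+r0@T[:3,3]; r=r0@T[:3,:3]
    return im,d,K,o,r
def ray(uv,K,r):
    uv=np.atleast_2d(uv).astype(float)
    v=np.c_[uv,np.ones(len(uv))]@np.linalg.inv(K).T
    return (v*[1,-1,-1])@r.T
def plane(uv,z,K,o,r):
    v=ray(uv,K,r); return o+v*((z-o[2])/v[:,2])[:,None]
def cloud(d,K,o,r):
    h,w=d.shape; g=np.stack(np.meshgrid(np.arange(w),np.arange(h)),-1).reshape(-1,2)
    return (o+ray(g,K,r)*d.reshape(-1,1)).reshape(h,w,3)
E
python3 - <<'E'
from h import *
s=observe();print(s, arm.grasp_offset)
for n in("scene","top"):
    im,d,K,o,r=shot(n);cv2.imwrite(f"pics/{n}0.png",im[...,::-1]);np.savez(f"{n}0.npz",im=im,d=d,K=K,o=o,r=r);print(n,o,K.tolist(),imaging.camera_params(n).keys())
E
```

```text
pics
{'clock': 0.0, 'joints': array([ 1.04536727,  0.43520821,  0.02493205,  1.57412619, -0.01157738,
        1.13397301, -0.07509233]), 'dq': array([ 1.07609450e-04, -2.57636667e-04,  4.37661369e-05, -6.86650259e-05,
        5.05400734e-04, -2.86946449e-05, -9.37464802e-04]), 'joint_efforts': array([-5.73233501e-04, -6.67865324e+01,  9.84489173e-01, -3.14465225e+01,
       -6.06809137e-02,  4.26564203e-02,  1.18357125e-04]), 'position': array([ 0.25619483, -0.56946976,  0.20344245]), 'ee_rot': array([-3.07018560e+00, -6.58903124e-01,  7.38657398e-04]), 'force': array([-0.52266058, -0.08552038, -0.34261536]), 'ft_torque': array([ 0.04250884,  0.0222523 , -0.02519669]), 'gripper_force': 0.0, 'width': 1.0022476556076971} 0.0188
scene [ 1.1945274  -0.73879281  0.82129444] [[621.7577885660482, 0.0, 319.1880587725459], [0.0, 621.7577885660482, 234.49495591613422], [0.0, 0.0, 1.0]] dict_keys(['camera_matrix', 'origin', 'rotation'])
top [ 0.56454381 -0.06692609  0.94278494] [[518.8580176331764, 0.0, 319.0954955432093], [0.0, 518.8580176331764, 239.9549861468708], [0.0, 0.0, 1.0]] dict_keys(['camera_matrix', 'origin', 'rotation'])
```

View pics/top0.png

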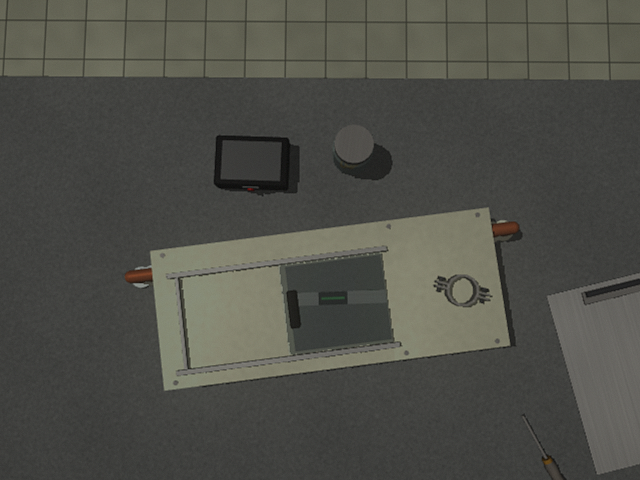

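View pics/scene0.png

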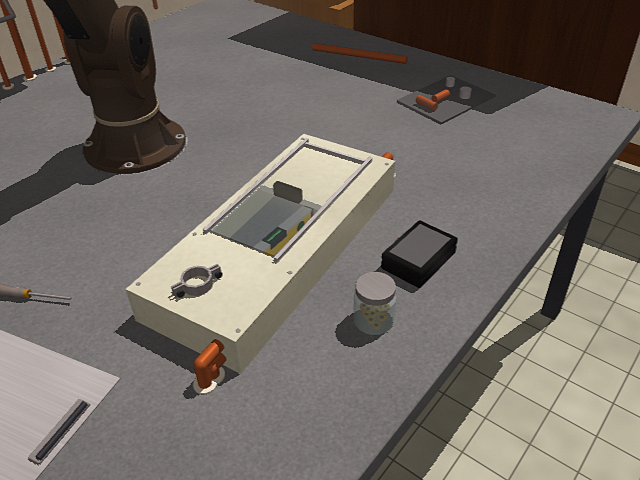

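The top view shows +x up and +y to the left. The boxing is centred near (330,300) px, with the hatch nearly shut, its grip at (293,309) and the level's green vial at (333,298) under the panel. The scene view confirms this, and shows the level towards the pipe side of the opening.

```bash
cat > m.py <<'E'
from h import *
D=np.load("top0.npz");im,d,K,o,r=[D[k] for k in("im","d","K","o","r")]
C=cloud(d,K,o,r)
m=((C[...,2]>.072)&(C[...,2]<.086)&(im.min(2)>120)).astype(np.uint8)
m=cv2.morphologyEx(m,cv2.MORPH_CLOSE,np.ones((15,15)))
n,l,st,ce=cv2.connectedComponentsWithStats(m);i=1+st[1:,4].argmax()
c=max(cv2.findContours((l==i).astype(np.uint8),0,2)[0],key=cv2.contourArea)
P=plane(c[:,0],.08,K,o,r)[:,:2].astype(np.float32)
(cx,cy),sz,a=cv2.minAreaRect(P);print("rect",cx,cy,sz,a, np.median(C[l==i][:,2]))
b=cv2.boxPoints(((cx,cy),sz,a)); print(b)
e=max([b[1]-b[0],b[2]-b[1]],key=np.linalg.norm); e=e/np.linalg.norm(e); e*=np.sign(e[1])
ex=np.array([e[1],-e[0]]); org=np.array([cx,cy])-15e-3*e
print("yaw",np.arctan2(-e[0],e[1]),"org",org)
np.savez("box.npz",e=e,ex=ex,org=org)
loc=lambda p:np.c_[(p[:,:2]-org)@ex,(p[:,:2]-org)@e]
hsv=cv2.cvtColor(im,cv2.COLOR_RGB2HSV)
def rep(name,mask,z):
    v,u=np.nonzero(mask); q=np.c_[u,v]; p=plane(q,z,K,o,r); L=loc(p)
    print(name,len(u),q.mean(0),"world",p.mean(0)[:2],"box min/mean/max",L.min(0).round(4),L.mean(0).round(4),L.max(0).round(4))
R0=np.zeros(im.shape[:2],bool);R0[250:355,270:400]=1
rep("grip",R0&(im.max(2)<45)&(np.arange(640)[None]<305),.113)
g=(im[...,1].astype(int)-im[...,0]>12)
rep("green",R0&g&(hsv[...,1]>90),.04)
for u in(305,315,355,365,375,382): print(u,im[285:312,u].tolist()[::2])
E
python3 m.py; python3 -c "
import cv2;i=cv2.imread('pics/top0.png')[230:390,260:420];cv2.imwrite('pics/c.png',cv2.convertScaleAbs(cv2.resize(i,None,fx=3.7,fy=3.7),alpha=1.8))"
python3 -c "
from h import *
s=observe();print(R.from_rotvec(s['ee_rot']).as_matrix().round(3))"
```

```text
[[ 0.912  0.41  -0.001]
 [ 0.41  -0.912  0.001]
 [-0.    -0.001 -1.   ]]Traceback (most recent call last):
  File "m.py", line 3, in <module>
    C=cloud(d,K,o,r)
  File "h.py", line 20, in cloud
    return (o+ray(g,K,r)*d.reshape(-1,1)).reshape(h,w,3)
              ~~~~~~~~~~^~~~~~~~~~~~~~~~
numpy._core._exceptions._ArrayMemoryError: Unable to allocate 703. GiB for an array with shape (307200, 307200) and data type float64
```

View pics/c.png

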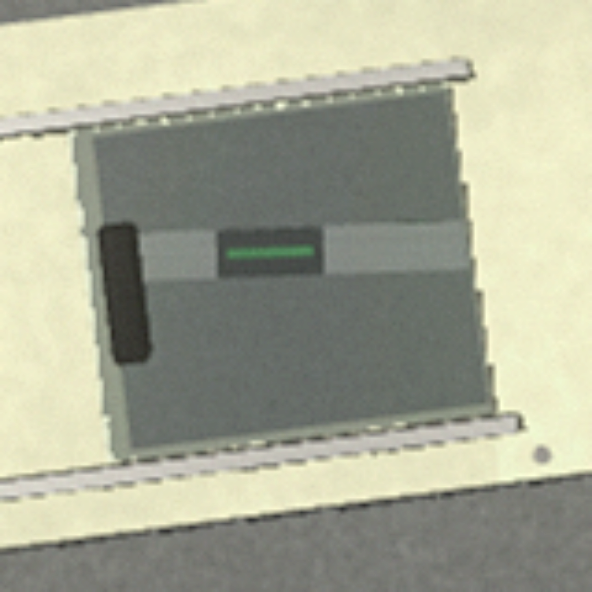

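The crop shows the level as a strip with its vial at crop px (270,252). No end is visible through the opening. The memory error comes from the camera rotation being a rotation vector.

```bash
sed -i 's/o=np.array(p\["origin"\]);r=np.array(p\["rotation"\])/o=np.array(p["origin"]);r=np.array(p["rotation"]);r=r if r.ndim==2 else R.from_rotvec(r).as_matrix()/' h.py
sed -i 's/^C=cloud/r=r if r.ndim==2 else R.from_rotvec(r).as_matrix()\nC=cloud/' m.py; python3 m.py
```

```text
rect 0.5064272284507751 0.1613752692937851 (0.0979296937584877, 0.15499907732009888) 83.27239227294922 0.08103415160575589
[[0.42372513 0.12182659]
 [0.5776569  0.10366857]
 [0.5891293  0.20092395]
 [0.43519753 0.21908197]]
yaw 1.4533775 org [0.52132394 0.15961803]
grip 385 [293.25714286 309.        ] world [ 0.52412024 -0.02239207] box min/mean/max [-0.1943 -0.0542] [-0.1804 -0.0241] [-0.1671  0.0058]
green 36 [333.97222222 297.61111111] world [ 0.54072798 -0.08866005] box min/mean/max [-0.2599 -0.0514] [-0.2443 -0.0484] [-0.2238 -0.0451]
305 [[61, 64, 59], [63, 65, 62], [62, 65, 60], [57, 62, 57], [74, 79, 73], [74, 77, 72], [75, 79, 75], [73, 78, 75], [74, 77, 74], [74, 77, 73], [68, 70, 68], [57, 63, 58], [61, 66, 61], [61, 65, 63]]
315 [[58, 62, 60], [59, 64, 60], [56, 60, 58], [58, 64, 58], [75, 77, 76], [73, 75, 71], [77, 79, 77], [73, 74, 71], [73, 77, 74], [73, 75, 72], [63, 67, 64], [61, 64, 61], [58, 62, 59], [59, 61, 59]]
355 [[61, 64, 60], [57, 60, 58], [59, 62, 58], [74, 77, 74], [74, 79, 74], [75, 78, 73], [76, 78, 74], [72, 77, 72], [73, 77, 73], [69, 74, 71], [58, 59, 59], [57, 60, 59], [60, 65, 61], [59, 62, 59]]
365 [[57, 61, 58], [58, 61, 57], [57, 62, 57], [72, 78, 72], [75, 80, 75], [73, 77, 73], [74, 78, 75], [74, 79, 74], [73, 77, 72], [63, 69, 63], [57, 61, 56], [57, 62, 58], [60, 61, 58], [60, 63, 59]]
375 [[60, 64, 58], [58, 62, 58], [55, 61, 56], [77, 81, 77], [73, 78, 72], [74, 78, 74], [76, 79, 74], [75, 80, 74], [75, 77, 75], [65, 68, 64], [59, 63, 59], [61, 63, 58], [57, 60, 58], [58, 62, 58]]
382 [[59, 63, 59], [59, 61, 56], [65, 70, 64], [75, 79, 75], [73, 76, 72], [77, 78, 73], [73, 77, 73], [74, 78, 73], [77, 81, 77], [63, 66, 64], [57, 62, 57], [58, 61, 58], [59, 62, 57], [60, 63, 59]]
```

```bash
python3 - <<'E'
s=open('m.py').read()
a=s.index("m=((C"); b=s.index("n,l,st")
s=s[:a]+"m=(im.min(2)>110).astype(np.uint8);m[:190]=0;m[400:]=0;m[:,525:]=0\nm=cv2.morphologyEx(m,cv2.MORPH_OPEN,np.ones((3,3)))\n"+s[b:]
s=s[:s.index("for u in(305")]+"""
E=[]
for u in(305,315,355,365,375,382):
    col=im[275:320,u].mean(1); t=np.nonzero(col>67)[0]; E.append([u,275+(t.min()+t.max())/2])
L=loc(plane(E,.04,K,o,r));print(L.round(4),np.polyfit(L[:,1],L[:,0],1), "vertical",t.min(),t.max())
"""
open('m.py','w').write(s)
E
python3 m.py
```

```text
rect 0.5086668133735657 0.08606384694576263 (0.14701423048973083, 0.1393965631723404) 7.648586750030518 0.08094098035873554
[[0.42653707 0.14535846]
 [0.44509032 0.0072021 ]
 [0.5907966  0.02676924]
 [0.57224333 0.16492559]]
yaw -1.4373033 org [0.49380027 0.08406739]
grip 385 [293.25714286 309.        ] world [ 0.52412024 -0.02239207] box min/mean/max [ 0.1013 -0.0135] [0.1095 0.0159] [0.1178 0.0457]
green 36 [333.97222222 297.61111111] world [ 0.54072798 -0.08866005] box min/mean/max [0.1568 0.0209] [0.1774 0.0235] [0.1931 0.0261]
[[0.1274 0.0274]
 [0.1448 0.0269]
 [0.2137 0.0201]
 [0.231  0.0196]
 [0.2481 0.0166]
 [0.2602 0.016 ]] [-11.06274293   0.437497  ] vertical 15 27
```

```bash
sed -i 's/^n,l,st.*/m=cv2.morphologyEx(m,cv2.MORPH_CLOSE,np.ones((9,9)))\nn,l,st,ce=cv2.connectedComponentsWithStats(m);i=1+st[1:,4].argmax();print(st[i])/' m.py; python3 m.py
```

```text
[  151   239   132   151 14653]
rect 0.5175819993019104 0.10029741376638412 (0.2278691530227661, 0.2107958048582077) 8.120366096496582 0.08114163954561304
[[ 0.389902    0.18854493]
 [ 0.41967762 -0.02013733]
 [ 0.645262    0.0120499 ]
 [ 0.6154864   0.22073215]]
yaw -1.4290693 org [0.5027324  0.09817862]
grip 385 [293.25714286 309.        ] world [ 0.52412024 -0.02239207] box min/mean/max [ 0.114  -0.0252] [0.1224 0.0041] [0.1306 0.0339]
green 36 [333.97222222 297.61111111] world [ 0.54072798 -0.08866005] box min/mean/max [0.1697 0.0085] [0.1903 0.0112] [0.206  0.0139]
[[0.1403 0.0155]
 [0.1577 0.0149]
 [0.2265 0.0075]
 [0.2439 0.0069]
 [0.2609 0.0037]
 [0.273  0.003 ]] [-10.14325553   0.30400857] vertical 15 27
```

```bash
sed -i 's/^c=max.*/c=cv2.convexHull(np.vstack([k for k in cv2.findContours(m,0,2)[0] if cv2.contourArea(k)>400]))/' m.py; python3 m.py; cat >> m.py <<'E'
E
```

```text
[  151   239   132   151 14653]
rect 0.5348921418190002 -0.026734888553619385 (0.22790950536727905, 0.46793079376220703) 7.883983135223389 0.08114163954561304
[[ 0.389922    0.18938813]
 [ 0.45410702 -0.2741197 ]
 [ 0.67986226 -0.2428579 ]
 [ 0.61567724  0.22064993]]
yaw 0.13760158 org [ 0.53694966 -0.04159311]
grip 385 [293.25714286 309.        ] world [ 0.52412024 -0.02239207] box min/mean/max [-0.0395  0.0125] [-0.0101  0.0208] [0.0197 0.0291]
green 36 [333.97222222 297.61111111] world [ 0.54072798 -0.08866005] box min/mean/max [-0.0054 -0.0628] [-0.0027 -0.0471] [-0.0001 -0.0265]
[[ 0.0013  0.0029]
 [ 0.0008 -0.0145]
 [-0.0063 -0.0833]
 [-0.0068 -0.1007]
 [-0.0099 -0.1177]
 [-0.0106 -0.1299]] [0.09319561 0.00163097] vertical 15 27
```

```bash
sed -i 's/im.min(2)>110/im.min(2)>85/' m.py; python3 m.py
```

```text
[  134   208   376   183 38296]
rect 0.5414136648178101 -0.07132497429847717 (0.2308453917503357, 0.6200523376464844) 7.924365997314453 0.0813320859170305
[[ 0.38435116  0.21982789]
 [ 0.46983516 -0.3943035 ]
 [ 0.6984762  -0.36247784]
 [ 0.61299217  0.25165355]]
yaw 0.1383063 org [ 0.54348165 -0.08618174]
grip 385 [293.25714286 309.        ] world [ 0.52412024 -0.02239207] box min/mean/max [-0.0398  0.0576] [-0.0104  0.0658] [0.0194 0.0741]
green 36 [333.97222222 297.61111111] world [ 0.54072798 -0.08866005] box min/mean/max [-0.0057 -0.0177] [-0.0031 -0.0021] [-0.0005  0.0185]
[[ 0.001   0.0479]
 [ 0.0005  0.0306]
 [-0.0067 -0.0383]
 [-0.0072 -0.0557]
 [-0.0103 -0.0727]
 [-0.011  -0.0848]] [ 0.09390641 -0.00292304] vertical 15 27
```

The left edge of the boxing is clean. The right edge is blurred by the white pipe collar, so I use the left one. That gives an origin of about (0.544, -0.092) and a yaw of 0.138. The grip then lies at x = -10 mm, which is correct, with travel of about 4 mm. The level is centred about 4 mm from the opening centre. I'll move above the near side of the grip with the fingers shut.

Call:
{"name": "apply_moves", "arguments": {"commands": [[0,0.38,0.69,0,0.214],[0,0.38,0.69,0,0.214],[0,0.38,0.69,0,0.214],[0,0.38,0.69,0,0.214],[0,0.38,0.69,0,0.214],[0,0.38,0.69,0,0.214],[0,0.38,0.69,0,0.214],[0,0.38,0.69,0,0.214],[0,0.38,0.69,0,0.214],[0,0.38,0.69,0,0.214],[0,0.38,0.69,0,0.214],[0,0.4,0.65,0,0.214]], "newtons": 10}}

```text
clock: 1.6
position: [0.5315, -0.0742, 0.2041]
ee_rot: [-2.061, -2.371, 0.0]
force: [1.0, -0.3, -0.2]
width: 0.005
gripper_force: 0.0
```

Call:
{"name": "apply_moves", "arguments": {"commands": [[0,0,0,0,0]]}}

```text
clock: 1.72
position: [0.5324, -0.0714, 0.204]
ee_rot: [-2.056, -2.374, -0.003]
force: [-0.9, -0.6, -1.1]
width: 0.003
gripper_force: 0.0
```

```bash
cat > w.py <<'E'
import sys
from h import *
s=observe();M=R.from_rotvec(s['ee_rot']).as_matrix();e=np.array([-.137,.9906]);ex=np.array([.9906,.137]);org=np.array([.5441,-.0922])
p=s['position'];q=p[:2]-org
print("t",s['clock'],"pos",p.round(4),"box",(q@ex).round(4),(q@e).round(4),"yang",np.arctan2(M[1,1],M[0,1]).round(4),"F",s['force'].round(1),s['width'].round(3),s['gripper_force'])
for n in sys.argv[2:]:
    im,d,K,o,r=shot(n);f=f"{n}{sys.argv[1]}";cv2.imwrite(f"pics/{f}.png",im[...,::-1]);np.savez(f"{f}.npz",im=im,d=d,K=K,o=o,r=r)
E
python3 w.py 1 wrist
```

```text
Traceback (most recent call last):
  File "w.py", line 5, in <module>
    print("t",s['clock'],"pos",p.round(4),"box",(q@ex).round(4),(q@e).round(4),"yang",np.arctan2(M[1,1],M[0,1]).round(4),"F",s['force'].round(1),s['width'].round(3),s['gripper_force'])
                                                                                                                                                 ^^^^^^^^^^^^^^^^
AttributeError: 'float' object has no attribute 'round'
```

```bash
sed -i "s/s\['width'\].round(3)/s['width']/" w.py; python3 w.py 1 wrist
```

```text
t 1.725 pos [ 0.5324 -0.0714  0.204 ] box -0.0087 0.0222 yang 0.143 F [-0.9 -0.6 -1.1] 0.003472472184554384 0.0
```

View pics/wrist1.png

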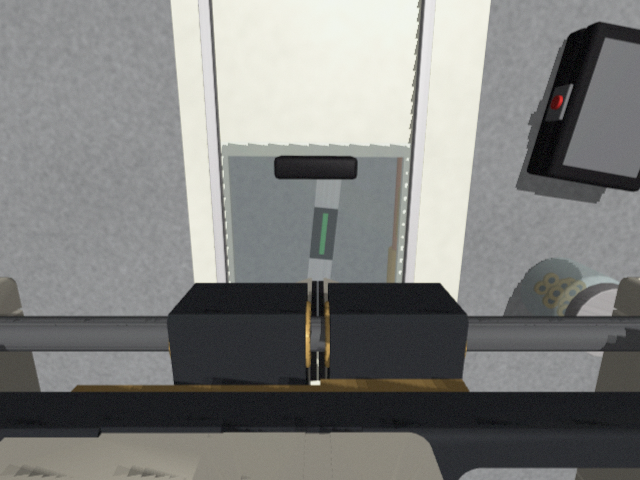

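The wrist view shows the fingers squarely behind the grip at (316,167) px, with the panel shut behind it. I'll descend to z ≈ 0.097 and start pushing.

Call:
{"name": "apply_moves", "arguments": {"commands": [[0,0,0,-0.6,0],[0,0,0,-0.6,0],[0,0,0,-0.58,0],[0,0,0,0,0],[0,-0.03,0.2,0,0],[0,-0.03,0.2,0,0],[0,-0.03,0.2,0,0],[0,-0.03,0.2,0,0]]}}

```text
clock: 2.78
position: [0.5241, -0.0264, 0.098]
ee_rot: [2.064, 2.367, 0.001]
force: [-0.4, -0.7, 0.2]
width: 0.002
gripper_force: 0.0
```

```bash
python3 w.py 2
```

```text
t 2.775 pos [ 0.5241 -0.0264  0.098 ] box -0.0108 0.0679 yang 0.1365 F [-0.4 -0.7  0.2] 0.001760100804444621 0.0
```

Call:
{"name": "apply_moves", "arguments": {"commands": [[0,-0.03,0.2,0,0],[0,-0.03,0.22,0,0],[0,-0.03,0.22,0,0],[0,-0.03,0.22,0,0],[0,-0.03,0.22,0,0],[0,-0.03,0.22,0,0],[0,-0.03,0.22,0,0],[0,-0.03,0.22,0,0],[0,-0.03,0.22,0,0],[0,-0.03,0.22,0,0],[0,-0.015,0.1,0,0]]}}

```text
clock: 4.15
position: [0.5049, 0.1104, 0.0975]
ee_rot: [-2.064, -2.368, -0.0]
force: [0.5, -0.1, -0.8]
width: 0.006
gripper_force: 0.0
```

```bash
python3 w.py 3
```

```text
t 4.15 pos [0.5049 0.1104 0.0975] box -0.011 0.2061 yang 0.137 F [ 0.5 -0.1 -0.8] 0.006010505243504686 0.0
```

Call:
{"name": "apply_moves", "arguments": {"commands": [[0,-0.015,0.1,0,0],[0,-0.015,0.1,0,0],[0,-0.006,0.04,0,0]]}}

```text
clock: 4.53
position: [0.5029, 0.1239, 0.0974]
ee_rot: [-2.065, -2.367, -0.0]
force: [0.6, -0.6, -0.5]
width: 0.005
gripper_force: 0.0
```

Call:
{"name": "apply_moves", "arguments": {"commands": [[0,-0.006,0.04,0,0],[0,-0.006,0.04,0,0]]}}

```text
clock: 4.78
position: [0.5023, 0.1283, 0.0974]
ee_rot: [2.066, 2.367, -0.0]
force: [-0.5, -0.2, 0.8]
width: 0.001
gripper_force: 0.0
```

```bash
python3 w.py 4 top; python3 - <<'E'
import cv2;i=cv2.imread('pics/top4.png')[200:400,130:420];cv2.imwrite('pics/c4.png',cv2.convertScaleAbs(cv2.resize(i,None,fx=2.7,fy=2.7),alpha=1.5))
E
```

```text
t 4.775 pos [0.5023 0.1283 0.0974] box -0.0112 0.2242 yang 0.1356 F [-0.5 -0.2  0.8] 0.0013268064131589602 0.0
```

View pics/c4.png

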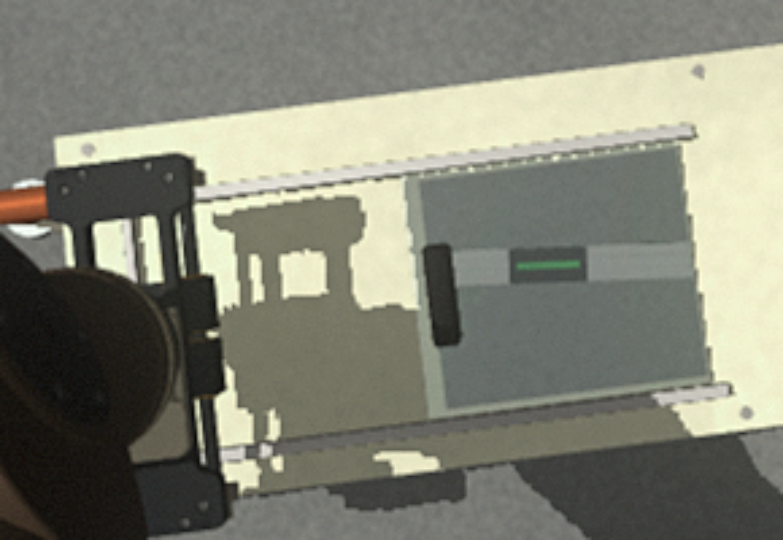

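The crop shows that the hatch has not moved: the grip is still at full-frame (294,309) px, and the gripper is already past it. I'll check where the wrist camera puts the grip relative to the TCP.

```bash
python3 w.py 5 wrist scene; python3 - <<'E'
from h import *
org=np.array([.5441,-.0922]);e=np.array([-.137,.9906]);ex=np.array([.9906,.137])
for f in("wrist1","top0","top4"):
    D=np.load(f+".npz");im,d,K,o,r=[D[k] for k in("im","d","K","o","r")]
    if r.ndim==1:r=R.from_rotvec(r).as_matrix()
    C=cloud(d,K,o,r)
    for uv in ([(316,167),(316,100),(430,170)] if f=="wrist1" else [(293,309),(215,165),(240,240),(210,328)]):
        P=C[uv[1],uv[0]]; q=P[:2]-org; print(f,uv,P.round(4),"box",(q@ex).round(4),(q@e).round(4),d[uv[1],uv[0]])
print(imaging.camera_params("wrist")["tool_from_camera"])
E
```

```text
t 4.825 pos [0.5022 0.1288 0.0975] box -0.0112 0.2246 yang 0.136 F [-0.2  1.4 -0.6] 0.00952214995548879 0.0
wrist1 (316, 167) [ 0.5246 -0.0201  0.1131] box -0.0095 0.0741 0.26659256
wrist1 (316, 100) [0.5177 0.0277 0.079 ] box -0.0098 0.1224 0.28693724
wrist1 (430, 170) [ 0.6153 -0.0116  0.0807] box 0.0816 0.0701 0.2990036
top0 (293, 309) [ 0.5242 -0.0221  0.1157] box -0.0101 0.0721 0.8209985
top0 (215, 165) [0.772  0.1233 0.0403] box 0.2553 0.1822 0.91768444
top0 (240, 240) [0.6358 0.0695 0.0821] box 0.113 0.1476 0.86430943
top0 (210, 328) [0.4903 0.1158 0.0813] box -0.0248 0.2134 0.85318774
top4 (293, 309) [ 0.5241 -0.0219  0.1123] box -0.0102 0.0723 0.82442343
top4 (215, 165) [0.7724 0.1236 0.0388] box 0.2557 0.1825 0.91920924
top4 (240, 240) [0.6359 0.0697 0.0808] box 0.1132 0.1478 0.86567855
top4 (210, 328) [0.5009 0.0897 0.2045] box -0.0179 0.1861 0.7311748
[[-6.92264079e-04  9.65069386e-01  2.61993513e-01  6.98245101e-02]
 [ 9.99999681e-01  5.63838262e-04  5.65360613e-04  4.87300493e-04]
 [ 3.97890253e-04  2.61993821e-01 -9.65069469e-01 -1.80217958e-01]
 [ 0.00000000e+00  0.00000000e+00  0.00000000e+00  1.00000000e+00]]
```

View pics/scene5.png

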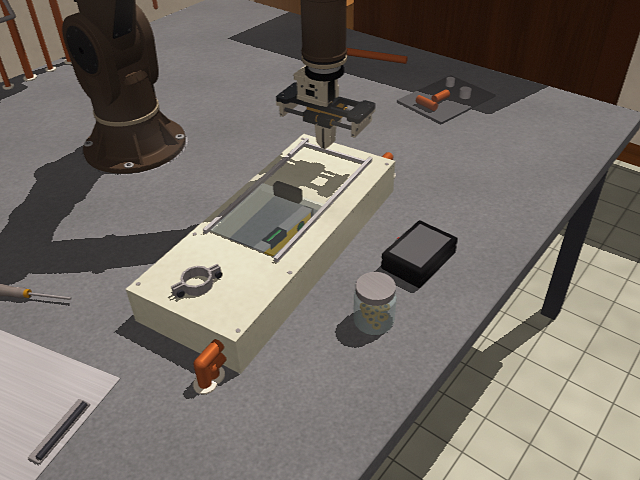

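The scene view shows the fingertips at (323,150) px, seemingly hovering above the boxing. I'll measure their true height against the reported TCP.

```bash
python3 - <<'E'
from h import *
D=np.load("scene5.npz");im,d,K,o,r=[D[k] for k in("im","d","K","o","r")]
C=cloud(d,K,o,r)
for v in range(120,158,4): print(v,C[v,323].round(4),im[v,323])
for uv in[(290,190),(380,180)]:print(uv,C[uv[1],uv[0]].round(4))
def proj(P):
    q=(np.array(P)-o)@r; q=q*[1,-1,-1]; return (K@(q/q[2]))[:2]
print(proj([.5022,.1288,.0975]),proj([.5022,.1288,.13]))
D=np.load("wrist5.npz");im,d,K,o,r=[D[k] for k in("im","d","K","o","r")]
print(proj([.5022,.1288,.0975]))
C=cloud(d,K,o,r)
for v in range(280,330,6): print(v,C[v,330].round(4),im[v,330])
cv2.imwrite("pics/w5.png",im[...,::-1])
print(observe()['joints'])
E
```

```text
120 [0.5252 0.0937 0.2051] [43 41 39]
124 [0.5232 0.0959 0.1944] [41 37 35]
128 [0.5039 0.1196 0.1673] [65 60 54]
132 [0.5051 0.118  0.1591] [45 41 38]
136 [0.5045 0.1184 0.1493] [41 38 34]
140 [0.5038 0.119  0.1392] [38 35 32]
144 [0.5051 0.1172 0.1309] [23 21 21]
148 [0.5018 0.121  0.118 ] [92 86 85]
152 [0.4741 0.1551 0.0798] [97 90 75]
156 [0.4809 0.1464 0.0768] [232 227 201]
(290, 190) [ 0.5367 -0.0261  0.1116]
(380, 180) [0.6261 0.1524 0.0716]
[325.6004008  154.72719123] [325.3772237  141.53339102]
[316.55191793 281.31312249]
280 [0.5067 0.1401 0.1233] [138 135 123]
286 [0.5008 0.1646 0.1928] [24 27 31]
292 [0.5007 0.1648 0.197 ] [32 33 35]
298 [0.5006 0.1646 0.1999] [24 21 24]
304 [0.5005 0.1645 0.203 ] [29 33 35]
310 [0.5005 0.1643 0.2055] [25 27 30]
316 [0.5004 0.1644 0.2085] [35 40 39]
322 [0.5005 0.1631 0.2086] [26 30 31]
328 [0.5006 0.1624 0.2098] [35 37 43]
[ 0.00330637  0.43091195 -0.47050031  1.9285918   0.25694317  0.8406943
 -0.46704098]
```

View pics/w5.png

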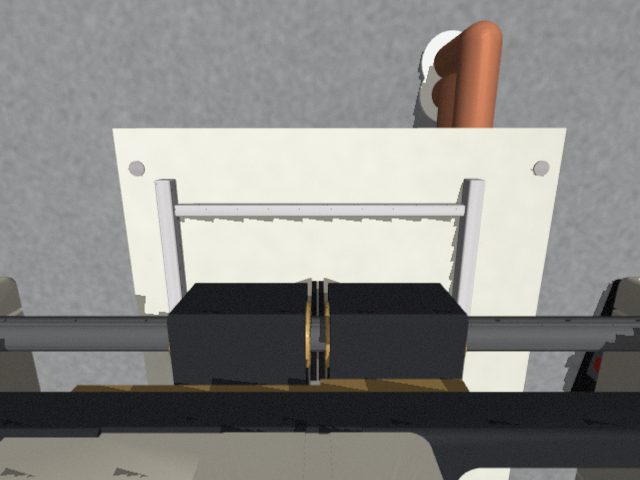

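The wrist view shows the fingers shut over the bare boxing top with no grip nearby. Next I'll measure the lowest finger pixels in the scene view.

```bash
python3 - <<'E'
from h import *
for f in("scene5",):
    D=np.load(f+".npz");im,d,K,o,r=[D[k] for k in("im","d","K","o","r")]
    C=cloud(d,K,o,r)
    for u in range(310,340,2):
        c=C[:,u]; ok=[v for v in range(125,165) if np.hypot(*(c[v,:2]-[.5022,.1288]))<.03 and c[v,2]>.085]
        if ok: v=ok[-1]; print(u,v,c[v].round(4),c[v+1].round(4),c[v+2].round(4))
E
```

```text
316 141 [0.4895 0.1136 0.1342] [0.4351 0.1793 0.0786] [0.4378 0.1759 0.0787]
318 143 [0.4928 0.1159 0.1294] [0.4459 0.173  0.0806] [0.4482 0.1701 0.0804]
320 146 [0.4961 0.1182 0.1222] [0.4659 0.1552 0.0894] [0.4645 0.1568 0.0855]
322 148 [0.5016 0.118  0.1195] [0.4698 0.1572 0.0848] [0.4682 0.159  0.0807]
324 148 [0.5062 0.1189 0.1208] [0.4734 0.1596 0.0849] [0.4727 0.1604 0.0817]
326 148 [0.5128 0.1172 0.1242] [0.4789 0.1597 0.087 ] [0.479  0.1595 0.0846]
328 146 [0.5162 0.1197 0.129 ] [0.4699 0.1782 0.0793] [0.4732 0.174  0.08  ]
330 151 [0.4922 0.1567 0.0885] [0.4887 0.1612 0.0823] [0.4876 0.1625 0.0786]
332 143 [0.5196 0.1289 0.1329] [0.4711 0.1912 0.0809] [0.4699 0.1927 0.0771]
334 141 [0.5176 0.1382 0.1323] [ 0.388   0.3061 -0.0025] [0.4699 0.1999 0.0786]
336 127 [0.5208 0.1411 0.1653] [3.543e-01 3.585e-01 3.000e-04] [ 0.3531  0.3599 -0.0037]
```

The visible tips end near z = 0.118, while the reported TCP is 0.0975. So the fingers passed just over the grip. A gentle touch on the bare boxing top here (0.080) will calibrate the height.

Call:
{"name": "apply_moves", "arguments": {"commands": [[0,0,0,-0.12,0],[0,0,0,-0.06,0],[0,0,0,-0.03,0],[0,0,0,-0.03,0],[0,0,0,0,0]]}}

```text
clock: 5.55
position: [0.5022, 0.1284, 0.0829]
ee_rot: [-2.065, -2.367, 0.0]
force: [-0.8, -0.1, -0.1]
width: 0.004
gripper_force: 0.0
```

Call:
{"name": "apply_moves", "arguments": {"commands": [[0,0,0,-0.04,0],[0,0,0,-0.04,0]]}}

```text
clock: 5.8
position: [0.5023, 0.1284, 0.0782]
ee_rot: [2.065, 2.367, 0.0]
force: [0.5, -0.2, -0.3]
width: 0.005
gripper_force: 0.0
```

```bash
python3 w.py 6 scene; python3 - <<'E'
from h import *
D=np.load("scene6.npz");im,d,K,o,r=[D[k] for k in("im","d","K","o","r")]
C=cloud(d,K,o,r)
for v in range(140,172,2): print(v,C[v,324].round(4),im[v,324])
cv2.imwrite("pics/s6.png",cv2.resize(im[80:200,240:400,::-1],None,fx=5,fy=5))
E
```

```text
t 5.8 pos [0.5023 0.1284 0.0782] box -0.0112 0.2242 yang 0.1359 F [ 0.5 -0.2 -0.3] 0.005425892479986017 0.0
140 [0.5047 0.1211 0.1385] [93 84 73]
142 [0.5085 0.1164 0.1374] [92 84 71]
144 [0.5081 0.1167 0.1323] [71 66 56]
146 [0.507  0.118  0.1264] [74 67 59]
148 [0.5061 0.119  0.1207] [73 68 58]
150 [0.507  0.1177 0.1168] [71 65 57]
152 [0.5049 0.1202 0.1098] [73 66 59]
154 [0.5044 0.1206 0.1044] [71 66 57]
156 [0.504  0.1211 0.0991] [92 83 71]
158 [0.4885 0.1402 0.0779] [238 233 209]
160 [0.4948 0.1323 0.0794] [232 224 200]
162 [0.5002 0.1255 0.0801] [166 156 136]
164 [0.5027 0.1222 0.0777] [114 108  92]
166 [0.51   0.1129 0.0807] [111 107  91]
168 [0.5126 0.1097 0.0784] [113 109  91]
170 [0.5197 0.1006 0.0812] [105  99  85]
```

Call:
{"name": "apply_moves", "arguments": {"commands": [[0,0,0,-0.15,0],[0,0,0,-0.06,0],[0,0,0,-0.02,0],[0,0,0,-0.02,0]]}}

```text
clock: 6.35
position: [0.5023, 0.1284, 0.0632]
ee_rot: [2.065, 2.367, 0.0]
force: [-0.6, 0.2, 0.3]
width: 0.008
gripper_force: 0.0
```

Call:
{"name": "apply_moves", "arguments": {"commands": [[0,0,0,-0.03,0],[0,0,0,0,0]]}}

```text
clock: 6.6
position: [0.5022, 0.1284, 0.0614]
ee_rot: [2.065, 2.367, -0.0]
force: [-0.0, -0.5, 0.3]
width: 0.007
gripper_force: 0.0
```

Call:
{"name": "apply_moves", "arguments": {"commands": [[0,0,0,-0.03,0],[0,0,0,0,0]]}}

```text
clock: 6.85
position: [0.5022, 0.1284, 0.0595]
ee_rot: [-2.066, -2.367, 0.0]
force: [-0.4, -0.4, 0.0]
width: 0.008
gripper_force: 0.0
```

Call:
{"name": "apply_moves", "arguments": {"commands": [[0,0,0,-0.03,0],[0,0,0,0,0]]}}

```text
clock: 7.1
position: [0.5023, 0.1285, 0.0579]
ee_rot: [2.065, 2.367, 0.0]
force: [0.3, -0.5, 2.2]
width: 0.005
gripper_force: 0.7
```

Contact came at reported z ≈ 0.058, so the tips sit 22 mm above the reported TCP. I'll go back behind the grip and descend to a reported 0.070.

Call:
{"name": "apply_moves", "arguments": {"commands": [[0,0,0,0.5,0],[0,0,0,0.4,0],[0,0.07,-0.55,0,0],[0,0.08,-0.55,0,0],[0,0.08,-0.55,0,0],[0,0.08,-0.55,0,0],[0,0.08,-0.55,0,0],[0,0.07,-0.55,0,0],[0,0,0,0,0],[0,0,0,-0.4,0],[0,0,0,-0.25,0],[0,0,0,0,0]]}}

```text
clock: 8.6
position: [0.5288, -0.0689, 0.0718]
ee_rot: [-2.063, -2.367, 0.002]
force: [-0.5, -0.6, 0.8]
width: 0.003
gripper_force: 0.0
```

Call:
{"name": "apply_moves", "arguments": {"commands": [[0,-0.03,0.22,0,0],[0,-0.03,0.22,0,0],[0,-0.03,0.22,0,0],[0,-0.03,0.22,0,0],[0,-0.03,0.22,0,0],[0,-0.03,0.22,0,0]]}}

```text
clock: 9.35
position: [0.5191, 0.0105, 0.073]
ee_rot: [2.065, 2.367, 0.0]
force: [1.4, -1.7, 1.8]
width: 0.007
gripper_force: 1.2
```

```bash
python3 w.py 7
```

```text
t 9.35 pos [0.5191 0.0105 0.073 ] box -0.0107 0.1051 yang 0.1359 F [ 1.4 -1.7  1.8] 0.0067726286122184905 1.1562366597354412
```

Call:
{"name": "apply_moves", "arguments": {"commands": [[0,-0.03,0.22,0,0],[0,-0.03,0.22,0,0],[0,-0.03,0.22,0,0],[0,-0.03,0.22,0,0],[0,-0.03,0.22,0,0],[0,-0.03,0.22,0,0],[0,-0.03,0.22,0,0],[0,-0.02,0.15,0,0],[0,-0.01,0.05,0,0]]}}

```text
clock: 10.48
position: [0.5045, 0.1148, 0.0728]
ee_rot: [-2.064, -2.368, -0.0]
force: [1.6, -1.8, 0.6]
width: 0.004
gripper_force: 1.0
```

Call:
{"name": "apply_moves", "arguments": {"commands": [[0,-0.006,0.05,0,0],[0,-0.006,0.05,0,0],[0,0,0,0,0]]}}

```text
clock: 10.85
position: [0.5037, 0.1203, 0.0727]
ee_rot: [-2.065, -2.367, 0.0]
force: [-0.2, -0.2, 0.2]
width: 0.006
gripper_force: 0.1
```

```bash
python3 w.py 8
```

```text
t 10.85 pos [0.5037 0.1203 0.0727] box -0.0109 0.216 yang 0.1361 F [-0.2 -0.2  0.2] 0.005640707940504502 0.11459974804893136
```

Call:
{"name": "apply_moves", "arguments": {"commands": [[0,-0.006,0.04,0,0],[0,-0.006,0.04,0,0],[0,-0.006,0.04,0,0]]}}

```text
clock: 11.22
position: [0.503, 0.1245, 0.0727]
ee_rot: [2.066, 2.364, -0.005]
force: [0.9, -14.1, 4.7]
width: 0.002
gripper_force: 7.4
```

Call:
{"name": "apply_moves", "arguments": {"commands": [[0,-0.006,0.03,0,0],[0,0,0.02,0,0]]}}

```text
clock: 11.48
position: [0.503, 0.1245, 0.0727]
ee_rot: [2.067, 2.36, -0.009]
force: [1.2, -20.2, 7.6]
width: 0.003
gripper_force: 10.6
```

```bash
python3 w.py 9
```

```text
t 11.475 pos [0.503  0.1245 0.0727] box -0.011 0.2203 yang 0.1319 F [  1.2 -20.2   7.6] 0.003429418656483161 10.565722435712814
```

The hatch is on its end stop, with the force up to 20 N. I'll back off, rise and go over the -y part of the opening with the fingers half open and turned to the level's heading.

Call:
{"name": "apply_moves", "arguments": {"commands": [[0,0.03,-0.3,0,0],[0,0.03,-0.3,0.6,0],[50,0.09,-0.55,0.6,-0.03],[50,0.09,-0.6,0,-0.03],[50,0.09,-0.6,0,-0.03],[50,0.09,-0.6,0,-0.03],[50,0.09,-0.6,0,-0.03],[50,0.09,-0.6,0,-0.03],[50,0.09,-0.5,0,0],[50,0,0,0,0]]}}

```text
clock: 12.72
position: [0.5438, -0.1515, 0.1444]
ee_rot: [2.174, 2.268, -0.0]
force: [-0.3, 0.7, -0.9]
width: 0.502
gripper_force: 0.0
```

```bash
python3 w.py 10 wrist top; python3 - <<'E'
import cv2,numpy as np
a=cv2.imread('pics/wrist10.png');b=cv2.imread('pics/top10.png')[200:400,130:510]
b=cv2.resize(b,None,fx=1.05,fy=1.05)
c=np.zeros((600,800,3),np.uint8);a=cv2.resize(a,(500,375));c[:375,:500]=a;c[380:380+b.shape[0],:b.shape[1]]=b
cv2.imwrite('pics/c10.png',c)
E
```

```text
t 12.725 pos [ 0.5438 -0.1515  0.1444] box -0.0085 -0.0587 yang 0.042 F [-0.3  0.7 -0.9] 0.5020670923670044 0.0
```

View pics/c10.png

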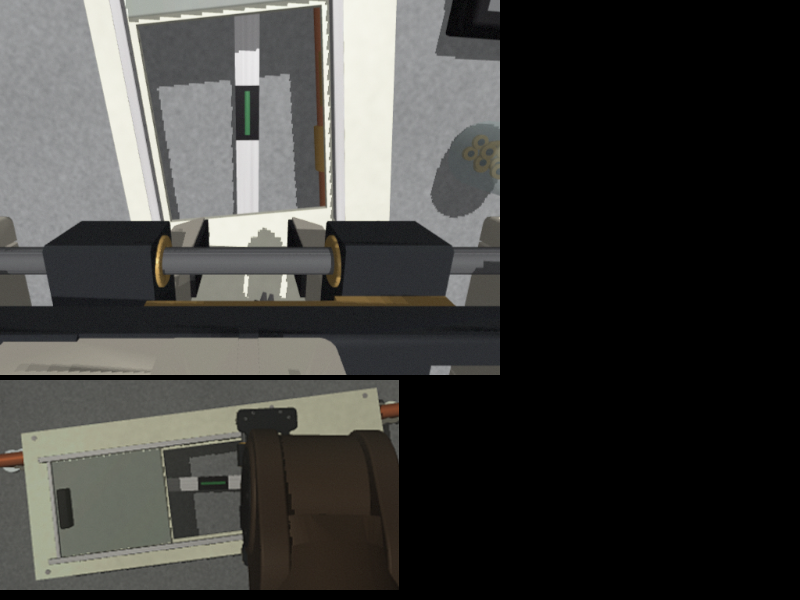

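The hatch is open. In the wrist view the level runs almost straight along the tool axis (column ~316 full-frame). Next I'll measure its line, vial and the opening's edge from wrist depth.

```bash
cat > lv.py <<'E'
import sys
from h import *
org=np.array([.5441,-.0922]);e=np.array([-.137,.9906]);ex=np.array([.9906,.137])
D=np.load(sys.argv[1]);im,d,K,o,r=[D[k] for k in("im","d","K","o","r")]
C=cloud(d,K,o,r); L=np.dstack([(C[...,:2]-org)@ex,(C[...,:2]-org)@e])
m=(abs(C[...,2]-.04)<.006)&(L[...,0]>-.07)&(L[...,0]<.05)&(abs(L[...,1])<.078)
m=cv2.morphologyEx(m.astype(np.uint8),cv2.MORPH_OPEN,np.ones((5,5)))>0
P=C[m]; (vx,vy,x0,y0)=cv2.fitLine(P[:,:2].astype(np.float32),cv2.DIST_HUBER,0,.01,.01).ravel()
if vy<0:vx,vy=-vx,-vy
print(m.sum(),"z",np.median(P[:,2]),"level yaw",np.arctan2(-vx,vy),"box y range",L[m][:,1].min(),L[m][:,1].max(),"thick",np.ptp((P[:,:2]-[x0,y0])@[vy,-vx]))
for by in(-.06,-.03,0): 
    q=org+by*e; t=(q[1]-y0)/vy; print("at box y",by,"world",x0+t*vx,q[1])
g=(im[...,1].astype(int)-im[...,0]>25)&m
print("vial world",C[g].mean(0),"box",L[g].mean(0))
w=(abs(C[...,2]-.08)<.004)&(abs(L[...,0]+.01)<.04)&(L[...,1]<-.05)&(im.min(2)>120)
print("-y edge",np.percentile(L[w][:,1],[90,98,100]))
E
python3 lv.py wrist10.npz
```

```text
6432 z 0.03987745835806619 level yaw 0.04260595 box y range -0.07796897712713183 0.07797790518794165 thick 0.02228084386105249
at box y -0.06 world 0.5435623411444628 -0.151636
at box y -0.03 world 0.5422954108153629 -0.121918
at box y 0 world 0.541028480486263 -0.0922
vial world [ 0.54043475 -0.08440488  0.0403038 ] box [-0.00256286  0.00822399]
-y edge [-0.08320344 -0.07965986 -0.07896892]
```

Lateral error is 0.2 mm and the yaw matches. The level's middle is at box y = +8 mm and the opening edge at -80 mm, as expected. I'll descend over the level.

Call:
{"name": "apply_moves", "arguments": {"commands": [[50,0,0,-0.6,0],[50,0,0,-0.6,0],[50,0,0,-0.5,0],[50,0,0,-0.3,0],[50,0,0,-0.1,0],[50,0,0,-0.05,0],[50,0,0,0,0]]}}

```text
clock: 13.7
position: [0.5444, -0.1488, 0.0166]
ee_rot: [2.169, 2.271, 0.001]
force: [0.6, -0.4, 0.7]
width: 0.498
gripper_force: 0.0
```

Call:
{"name": "apply_moves", "arguments": {"commands": [[50,0,0,-0.06,0],[50,0,0,0,0]]}}

```text
clock: 13.95
position: [0.5439, -0.1489, 0.0124]
ee_rot: [2.17, 2.272, 0.0]
force: [-0.2, -0.1, -0.2]
width: 0.501
gripper_force: 0.0
```

```bash
python3 w.py 11 scene; python3 - <<'E'
from h import *
D=np.load("scene11.npz");im=D["im"]
cv2.imwrite("pics/s11.png",cv2.resize(im[110:290,150:390,::-1],None,fx=3.3,fy=3.3))
E
```

```text
t 13.95 pos [ 0.5439 -0.1489  0.0124] box -0.008 -0.0561 yang 0.0458 F [-0.2 -0.1 -0.2] 0.5007325729510224 0.0
```

View pics/s11.png

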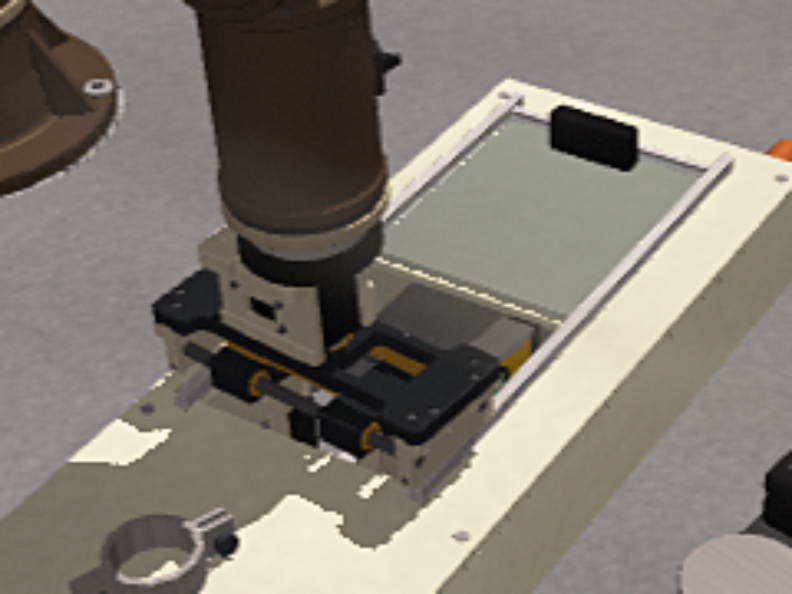

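The view shows the body just above the rails, with the fingers straddling the level and the hatch fully open. I'll creep lower, watching the force.

Call:
{"name": "apply_moves", "arguments": {"commands": [[50,0,0,-0.04,0],[50,0,0,0,0]]}}

```text
clock: 14.25
position: [0.5437, -0.1488, 0.0097]
ee_rot: [-2.17, -2.272, 0.0]
force: [-0.3, 1.5, -0.1]
width: 0.501
gripper_force: 0.0
```

Call:
{"name": "apply_moves", "arguments": {"commands": [[50,0,0,-0.04,0],[50,0,0,0,0]]}}

```text
clock: 14.5
position: [0.5437, -0.1488, 0.0072]
ee_rot: [-2.17, -2.272, 0.0]
force: [-0.0, -1.7, 0.8]
width: 0.498
gripper_force: 0.0
```

Call:
{"name": "apply_moves", "arguments": {"commands": [[50,0,0,-0.03,0],[50,0,0,0,0]]}}

```text
clock: 14.75
position: [0.5438, -0.1488, 0.0055]
ee_rot: [-2.17, -2.272, 0.0]
force: [-0.3, 0.1, -0.4]
width: 0.497
gripper_force: 0.0
```

Call:
{"name": "apply_moves", "arguments": {"commands": [[0,0,0,0,0],[0,0,0,0,0],[0,0,0,0,0],[0,0,0,0,0],[0,0,0,0,0]], "newtons": 10}}

```text
clock: 15.38
position: [0.5438, -0.1488, 0.0057]
ee_rot: [2.17, 2.272, -0.0]
force: [0.7, -0.5, 0.1]
width: 0.235
gripper_force: 10.0
```

Call:
{"name": "apply_moves", "arguments": {"commands": [[0,-0.005,0.12,0,0],[0,-0.005,0.14,0,0],[0,-0.006,0.14,0,0],[0,-0.006,0.14,0,0],[0,-0.006,0.14,0,0],[0,-0.004,0.07,0,0],[0,0,0,0,0]]}}

```text
clock: 16.25
position: [0.542, -0.1028, 0.0057]
ee_rot: [-2.169, -2.273, -0.001]
force: [0.1, 1.9, 0.8]
width: 0.237
gripper_force: 10.0
```

```bash
python3 w.py 12 wrist; python3 lv.py wrist12.npz
```

```text
t 16.25 pos [ 0.542  -0.1028  0.0057] box -0.0035 -0.0103 yang 0.0468 F [0.1 1.9 0.8] 0.23736806417484665 9.972790628671646
14972 z 0.04006323081391561 level yaw 0.0448453 box y range -0.0478416540775692 0.07799032722297917 thick 0.043929526169909194
at box y -0.06 world 0.5446735656713996 -0.151636
at box y -0.03 world 0.5433399588810901 -0.121918
at box y 0 world 0.5420063520907806 -0.0922
vial world [ 0.53936396 -0.03845414  0.04038971] box [0.00267166 0.05388949]Traceback (most recent call last):
  File "lv.py", line 16, in <module>
    print("-y edge",np.percentile(L[w][:,1],[90,98,100]))
                    ~~~~~~~~~~~~~^^^^^^^^^^^^^^^^^^^^^^^
    return _quantile_unchecked(
        a, q, axis, out, overwrite_input, method, keepdims, weights)
    return _ureduce(a,
                    func=_quantile_ureduce_func,
    ...<5 lines>...
                    overwrite_input=overwrite_input,
                    method=method)
    r = func(a, **kwargs)
    result = _quantile(arr,
                       quantiles=q,
    ...<2 lines>...
                       out=out,
                       weights=wgt)
    slices_having_nans = np.isnan(arr[-1, ...])
                                  ~~~^^^^^^^^^
IndexError: index -1 is out of bounds for axis 0 with size 0
```

The level slid 46 mm, so its -y end is now at box y ≈ -61 mm, inside the opening. I'll regrip about 23 mm from that end, with a light grip so that the level can pivot.

Call:
{"name": "apply_moves", "arguments": {"commands": [[45,0,0,0,0],[45,0,0,0,0],[45,0.01,-0.23,0,0],[45,0.01,-0.23,0,0],[45,0,0,0,0],[0,0,0,0,0],[0,0,0,0,0],[0,0,0,0,0],[0,0,0,0,0]], "newtons": 6}}

```text
clock: 17.42
position: [0.5432, -0.1308, 0.0057]
ee_rot: [-2.169, -2.272, -0.0]
force: [0.2, 1.8, -0.0]
width: 0.242
gripper_force: 6.0
```

Call:
{"name": "apply_moves", "arguments": {"commands": [[0,0,0,0.1,0],[0,0,0,0.1,0],[0,0,0,0.1,0],[0,0,0,0.1,0],[0,0,0,0,0]]}}

```text
clock: 18.05
position: [0.5435, -0.1317, 0.0303]
ee_rot: [2.169, 2.271, 0.001]
force: [0.2, -1.0, -1.4]
width: 0.235
gripper_force: 6.0
```

```bash
python3 w.py 13 wrist; cat > tilt.py <<'E'
import sys
from h import *
org=np.array([.5441,-.0922]);e=np.array([-.137,.9906]);ex=np.array([.9906,.137])
D=np.load(sys.argv[1]);im,d,K,o,r=[D[k] for k in("im","d","K","o","r")]
C=cloud(d,K,o,r); L=np.dstack([(C[...,:2]-org)@ex,(C[...,:2]-org)@e])
lx=float(sys.argv[2]) if len(sys.argv)>2 else 0
p=observe()['position']
for y in np.arange(-.06,.2,.015):
    c=(abs(L[...,1]-y)<.004)&(abs(L[...,0]-(-.0035+.094*y))<.006)&(C[...,2]>.01)&(C[...,2]<.4)
    if c.sum()>8: print("y %.3f top z med %.4f n %d"%(y,np.median(C[c][:,2]),c.sum()),im[c].mean(0).astype(int))
E
python3 tilt.py wrist13.npz
```

```text
t 18.05 pos [ 0.5435 -0.1317  0.0303] box -0.006 -0.039 yang 0.0458 F [ 0.2 -1.  -1.4] 0.23523313232790538 6.001456081867218
y -0.060 top z med 0.0666 n 193 [20 20 21]
y -0.045 top z med 0.0643 n 31 [109 109 110]
y -0.030 top z med 0.0631 n 523 [227 226 226]
y -0.015 top z med 0.1596 n 8539 [103 101  95]
y 0.000 top z med 0.0594 n 565 [231 230 230]
y 0.015 top z med 0.0577 n 596 [235 234 234]
y 0.030 top z med 0.2104 n 1946 [113 112 109]
y 0.045 top z med 0.0544 n 650 [ 78 101  84]
y 0.060 top z med 0.0526 n 680 [ 80 102  85]
y 0.075 top z med 0.0506 n 696 [49 53 51]
```

The level is pivoting in the grip as intended: the slope is about 6.6°, the far end is still on the counter, and the forces are small. I'll continue lifting until the raised end has cleared the top.

Call:
{"name": "apply_moves", "arguments": {"commands": [[0,0,0,0.15,0],[0,0,0,0.15,0],[0,0,0,0.15,0],[0,0,0,0.15,0],[0,0,0,0.15,0],[0,0,0,0.18,0],[0,0,0,0,0]]}}

```text
clock: 18.98
position: [0.5438, -0.1317, 0.0865]
ee_rot: [2.169, 2.271, 0.001]
force: [-0.3, -0.8, -0.8]
width: 0.239
gripper_force: 6.0
```

```bash
python3 w.py 14 wrist scene; python3 tilt.py wrist14.npz
```

```text
t 18.975 pos [ 0.5438 -0.1317  0.0865] box -0.0058 -0.0391 yang 0.0458 F [-0.3 -0.8 -0.8] 0.2394547157145521 6.002110317349434
y -0.060 top z med 0.1274 n 153 [40 40 39]
y -0.045 top z med 0.1206 n 36 [131 131 132]
y -0.030 top z med 0.1161 n 568 [241 240 241]
y -0.015 top z med 0.2158 n 8566 [103 101  96]
y 0.000 top z med 0.1028 n 527 [240 239 239]
y 0.015 top z med 0.0963 n 500 [237 235 236]
y 0.030 top z med 0.2667 n 1726 [107 110 105]
y 0.045 top z med 0.0835 n 454 [53 76 59]
y 0.060 top z med 0.0768 n 437 [50 74 57]
y 0.075 top z med 0.0699 n 416 [186 185 185]
y 0.090 top z med 0.0847 n 193 [172 176 170]
```

The tilt is 23.7°, as planned, and the top edge passes 6 mm under the hatch-side rim. I'll ease back (-y) while rising, then rise further.

Call:
{"name": "apply_moves", "arguments": {"commands": [[0,0.005,-0.12,0.08,0],[0,0.005,-0.12,0.1,0],[0,0.005,-0.1,0.12,0],[0,0,0,0.12,0],[0,0,0.02,0.12,0],[0,0,0,0,0]]}}

```text
clock: 19.82
position: [0.5446, -0.1505, 0.1187]
ee_rot: [2.168, 2.271, 0.001]
force: [-0.6, -2.8, 0.0]
width: 0.239
gripper_force: 6.0
```

```bash
python3 w.py 15 wrist scene; python3 tilt.py wrist15.npz
```

```text
t 19.825 pos [ 0.5446 -0.1505  0.1187] box -0.0075 -0.0578 yang 0.0464 F [-0.6 -2.8  0. ] 0.23879534083964127 6.003024727106094
y -0.060 top z med 0.1522 n 318 [208 206 207]
y -0.045 top z med 0.1432 n 581 [231 230 230]
y -0.030 top z med 0.2474 n 8986 [103 101  97]
y -0.015 top z med 0.1223 n 465 [226 225 224]
y 0.000 top z med 0.1121 n 421 [130 130 130]
y 0.015 top z med 0.2989 n 1711 [106 111 105]
y 0.030 top z med 0.0915 n 350 [46 69 52]
y 0.045 top z med 0.0805 n 314 [222 221 221]
y 0.060 top z med 0.0703 n 284 [223 222 222]
y 0.075 top z med 0.0595 n 267 [133 133 133]
y 0.090 top z med 0.0514 n 42 [116 115 115]
```

The tilt is 35°, with good clearance. I'll continue up and back towards the middle.

Call:
{"name": "apply_moves", "arguments": {"commands": [[0,0,0.05,0.13,0],[0,0,0.05,0.13,0],[0,0,0.06,0.13,0],[0,-0.005,0.07,0.11,0],[0,-0.005,0.07,0.11,0],[0,-0.005,0.07,0.11,0],[0,0,0.04,0.05,0],[0,0,0,0,0]]}}

```text
clock: 20.92
position: [0.5434, -0.1259, 0.1643]
ee_rot: [2.169, 2.272, 0.0]
force: [-0.7, -1.6, 0.3]
width: 0.241
gripper_force: 6.0
```

```bash
python3 w.py 16 wrist scene; python3 tilt.py wrist16.npz; python3 - <<'E'
from h import *
im=np.load("scene16.npz")["im"]
cv2.imwrite("pics/s16.png",cv2.resize(im[60:290,130:410,::-1],None,fx=2.6,fy=2.6))
E
```

```text
t 20.925 pos [ 0.5434 -0.1259  0.1643] box -0.0053 -0.0333 yang 0.0462 F [-0.7 -1.6  0.3] 0.24098002572918753 5.999947562813759
y -0.060 top z med 0.2006 n 234 [14 13 15]
y -0.045 top z med 0.2093 n 135 [13 13 14]
y -0.030 top z med 0.1926 n 760 [202 200 201]
y -0.015 top z med 0.1746 n 955 [155 148 138]
y 0.000 top z med 0.2662 n 1034 [132 132 133]
y 0.015 top z med 0.1272 n 333 [42 62 47]
y 0.030 top z med 0.1047 n 261 [40 59 45]
y 0.045 top z med 0.0823 n 210 [206 204 204]
y 0.060 top z med 0.0604 n 174 [204 203 203]
y 0.075 top z med 0.0381 n 140 [108 107 108]
y 0.090 top z med 0.0847 n 266 [174 179 172]
y 0.105 top z med 0.0848 n 276 [174 179 172]
y 0.120 top z med 0.0846 n 121 [175 180 173]
```

View pics/s16.png

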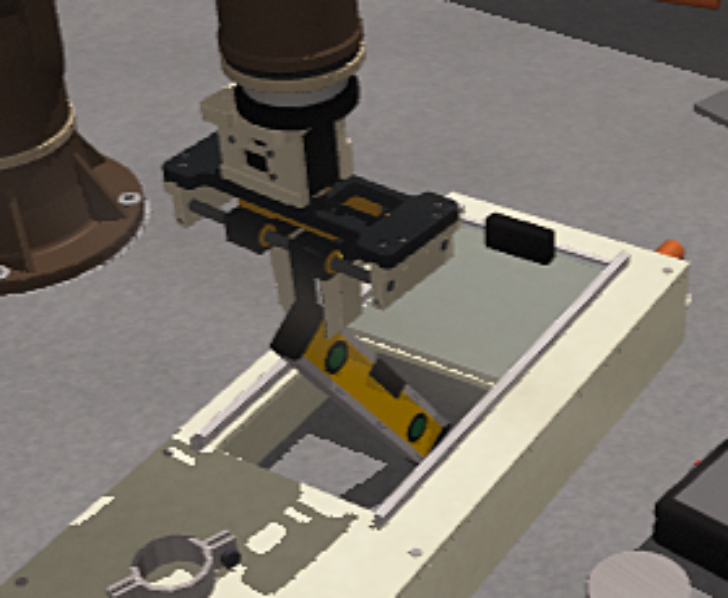

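The view shows the level at about 57° in the opening: upper end out, lower end on the counter near the hatch-side rim. I'll lock the angle with a firm grip, shift 10 mm away from that rim and lift straight out.

Call:
{"name": "apply_moves", "arguments": {"commands": [[0,0,0,0,0],[0,0,0,0,0],[0,0,-0.08,0.04,0],[0,0,-0.08,0.05,0],[0,0,0,0.12,0],[0,0,0,0.12,0],[0,0,0,0.12,0],[0,0,0,0,0]], "newtons": 40}}

```text
clock: 22.02
position: [0.5437, -0.1355, 0.1919]
ee_rot: [2.169, 2.271, 0.001]
force: [0.3, -0.5, -1.9]
width: 0.235
gripper_force: 40.0
```

```bash
python3 w.py 17 wrist; python3 tilt.py wrist17.npz
```

```text
t 22.025 pos [ 0.5437 -0.1355  0.1919] box -0.0064 -0.0428 yang 0.0461 F [ 0.3 -0.5 -1.9] 0.23465093241587276 39.99967932701111
y -0.060 top z med 0.2345 n 282 [13 13 14]
y -0.045 top z med 0.2250 n 368 [165 164 164]
y -0.030 top z med 0.2059 n 620 [207 205 206]
y -0.015 top z med 0.3206 n 8894 [101 100  96]
y 0.000 top z med 0.1615 n 354 [71 79 73]
y 0.015 top z med 0.1398 n 288 [41 62 47]
y 0.030 top z med 0.3721 n 1609 [135 135 133]
y 0.045 top z med 0.0948 n 186 [204 202 203]
y 0.060 top z med 0.0719 n 149 [203 201 202]
y 0.075 top z med 0.0534 n 55 [25 25 25]
y 0.090 top z med 0.0847 n 214 [174 180 174]
y 0.105 top z med 0.0848 n 221 [174 180 174]
y 0.120 top z med 0.0845 n 75 [175 180 174]
```

The angle is locked, the level is lifted off and free, and its lower corner is within the opening. I'll lift it out.

Call:
{"name": "apply_moves", "arguments": {"commands": [[0,0,-0.06,0.05,0],[0,0,-0.05,0.1,0],[0,0,0,0.2,0],[0,0,0,0.3,0],[0,0,0,0.4,0],[0,0,0,0.45,0],[0,0,0,0.45,0],[0,0,0,0.45,0],[0,0,0,0.4,0],[0,0,0,0.3,0],[0,0,0,0.15,0],[0,0,0,0,0]]}}

```text
clock: 23.58
position: [0.5433, -0.1421, 0.3866]
ee_rot: [2.169, 2.271, 0.001]
force: [-0.1, 0.3, -2.4]
width: 0.236
gripper_force: 40.0
```

Call:
{"name": "apply_moves", "arguments": {"commands": [[0,0,0,0,0],[0,0,0,0,0],[0,0,0,0,0],[0,0,0,0,0]]}}

```text
clock: 24.08
position: [0.5431, -0.1422, 0.3858]
ee_rot: [-2.17, -2.272, 0.0]
force: [-0.1, -1.1, -1.8]
width: 0.234
gripper_force: 40.0
```

```bash
python3 w.py 18 wrist scene; python3 - <<'E'
from h import *
D=np.load("scene18.npz");im,d,K,o,r=[D[k] for k in("im","d","K","o","r")]
C=cloud(d,K,o,r);h=cv2.cvtColor(im,cv2.COLOR_RGB2HSV)
m=(h[...,0]>18)&(h[...,0]<35)&(h[...,1]>180)&(h[...,2]>90)
v,u=np.nonzero(m);print(len(u),"yellow z",C[m][:,2].min(),C[m][:,2].max(),"mean",C[m].mean(0))
print("hatch grip",C[130:200,260:330][(np.abs(C[130:200,260:330,2]-.105)<.006)].mean(0))
cv2.imwrite("pics/s18.png",im[...,::-1])
E
```

```text
t 24.075 pos [ 0.5431 -0.1422  0.3858] box -0.0078 -0.0494 yang 0.0459 F [-0.1 -1.1 -1.8] 0.23442242302721614 39.99945044517517
990 yellow z 0.01656831526948166 0.8212944403106325 mean [ 0.55014549 -0.11468695  0.33007885]
hatch grip [0.49114551 0.13591493 0.10563932]
```

View pics/s18.png

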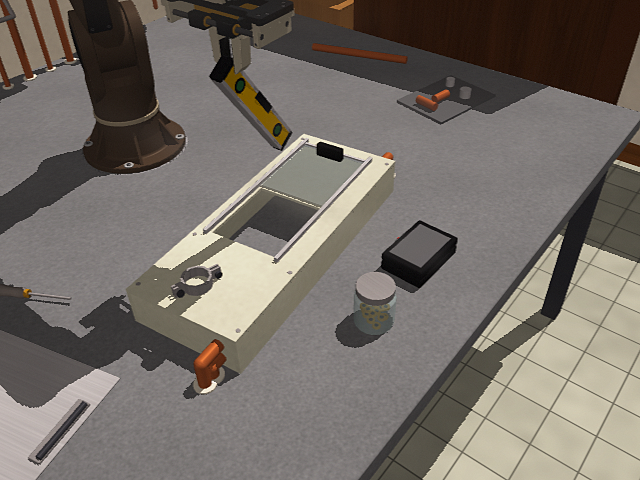

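The level is held on a slant well above the boxing (scene (250,100) px) with its low end at about z = 0.22. The hatch is at its end stop, and the clamp, jar and case are in place. I'll hand in.

```bash
python3 -c "
from cell import arm
print(arm.sign_off())"
```

```text
the job is handed in; nothing more can be done
None
```

The job is handed in, with no verdict shown: the hatch is at its end stop and the level, out on the slant, is held still with its low end about 0.22 m above the counter by my estimate. The clamp, jar and parts case look unmoved.

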